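Lock up the drawer chest

TASK

Lock up the small wooden chest on the desk: with your fingertips push both of its drawers fully home, and only then push the steel lock strip on its top by its thumb tab, all the way to the chest's left, so that its teeth stand before the drawers. Only push, do not pinch the drawer fronts or the tab, and leave the other things on the chest and the desk where they are.

Things in the scene. Friction and masses are not known exactly. Their poses are not given: they have to be found in the camera images.
- chest: fixed low wooden drawer chest, 150 mm deep (x) x 200 mm wide (y) x 68 mm high, on the desk. Origin: centre of its underside; its x axis points from its front to its back (away from the robot), y to its left, z up. Front plane at x = -75 mm. Two drawers side by side, centred at y = +46 and -46 mm in this frame.
- drawer_left_front (a point): middle of the outer face of the left drawer's front, 33 mm above the desk; moves with the drawer. The front is a flat light-wood panel without a knob, 74 mm wide, from 8 to 60 mm above the desk, 8 mm thick, with a finger notch 24 mm wide and 12 mm deep in the middle of its top edge.
- drawer_right_front (a point): the same for the right drawer
- drawer_left (a joint): how far the left drawer stands out of the chest towards the robot, m: 0 = fully home, front flush with the chest; 0.08 = fully out. Moves along the chest's x axis; sliding friction about 1.5 N, stays where it is left
- drawer_right (a joint): the same for the right drawer
- lock_strip (a joint): travel of the steel lock strip on the front edge of the chest's top (strip's top 73 mm above the desk), m: 0 = unlocked, 0.028 = locked (end stop). Slides to the chest's left (+y); friction about 2 N, stays where left. Two 10 mm wide teeth hang 5 mm before the front, down to 52 mm above the desk: unlocked at chest y = -92 and 0 mm, clear of the drawers; locked before both drawer fronts.
- thumb_tab (a point): centre of the upright steel thumb tab of the lock strip, by which it is pushed; moves with the strip. 24 mm (chest x) x 10 mm (chest y), from 71 to 95 mm above the desk, over the chest's top (68 mm above the desk), 55 mm behind the front plane; unlocked, 30 mm right of the chest's middle.
- black_tin: small round tin, 40 mm across and 23 mm high, black lid, stands on the rear left of the chest's top; loose, a bystander; origin: centre of its underside
- weight: small knobbed brass weight, 28 mm across and 31 mm high, stands on the rear right of the chest's top; loose, a bystander; origin: centre of its underside
- grey_tin: flat round grey tin, 54 mm across and 19 mm high, on the desk left of the chest; loose, a bystander; origin: centre of its underside
- rubber: eraser, 23 x 45 x 13 mm, on the desk left of the chest; loose, a bystander; origin: centre of its underside
- cutters: pair of wire cutters, 54 x 135 x 12 mm, lying on the desk right of the chest; loose, a bystander; origin: centre of its underside

How it is judged:
By the outcome, as a careful person would: the job done as asked, in the order asked, and still so for the second after the job is handed in, with the robot touching nothing.
It also fails if it takes over 51 s, if anything falls off the work surface, if the arm or the gripper's body presses on something with over 40 N, if the wrist force passes 120 N, or if a joint passes its speed limit or range.

ROBOT

A 6-joint arm with a two-finger parallel gripper is mounted at the origin on a cart in front of the work surface, level with it; the furniture and walls round the work are solid. World frame = base frame: x ahead of the robot, y to its left, z up, the work surface at z = 0. Lengths are in m, angles in rad, forces in N, time in s.
With the tool pointing down it reaches from about 0.425 to 0.95 m from the base axis. Payload 14.7 kg.
Tool frame: the origin (TCP) lies on the centre line of the jaws, within the pads' length; the fingertips stand 25 mm ahead of it and the grasp point (between the pads) lies 6 mm ahead of it; z points along the fingers, y is the direction in which the jaws open and shut (so a half turn about z gives the same grasp; the last joint's range is limited). The gripper opens to 85 mm and grips with 20 to 120 N. Pads are 22 mm wide; open, the fingers measure 114 mm over their backs; the gripper's body (76 mm by 85 mm) begins 54 mm behind the grasp point. The pads swing forward as they close: fully open they stand 13 mm farther back than shut.
Start: joints at [1.263, 0.48, 1.596, -0, 1.065, -0.047], TCP at [0.168, 0.628, 0.256] pointing down, gripper open.
Joint ranges: [-2.75, 2.75], [-0.82, 2.05], [0.23, 2.67], [-1.56, 4.7], [0.09, 2.69], [-2.92, 2.92]. Speed limits (rad/s): [1.89, 1.89, 2.39, 3.01, 3.01, 3.01].

INTERFACE

Orientations are given as a unit quaternion [w, x, y, z].
In Python, from cell import ctrl, grip, planner, vision, finish_job, nets, monitor gives the robot as it stands. Calls block until the motion is done:
- ctrl.reach(position, orientation): joint-space move of the TCP to a pose.
- ctrl.move_l(position, rotation=None, v=0.15, max_force=None): straight line of the TCP; rotation=None keeps the orientation; v is the mean speed in m/s. With max_force (N) it stops when the force on the tool has changed by that much, and returns True; else False.
- ctrl.movej(angles): joint-space move.
- grip(opening, effort=None): finger opening in m; effort is the grip in N (None keeps the last); returns when the fingers have stopped.
- ctrl.sleep(seconds).
- planner.inverse_kinematics(position, orientation): joint angles nearest the present ones, or None.
- vision.snapshot(name): name is "side" or "top"; returns (picture, depth): 384x512x3 uint8, red, green, blue; 384x512 float32, m along the optical axis (not along the pixel's ray), 0 where there is no reading.
- vision.get_calibration(name): a dict with "fx", "fy", "cx", "cy" (pixels), "extrinsics" (4x4, takes a point from camera to world coordinates). Camera axes: x right, y down, z forward; pixel columns grow to the right and rows downward; lengths in m; the calibration is good to about 2 mm. A picture is of the moment at which its call begins. get_calibration takes no time and is no camera call.
A pose or a line that the arm cannot do raises ctrl.PlanningError and nothing moves.
- finish_job(): hands the job in, once; it reports no verdict.
Trained networks look in the newest picture that a camera, given by its name, has taken for a name from the list of things; names that differ only in an ending like _2 or _b are one class to them, and where a whole thing is asked for, a point or a joint stands for the part that bears it (a point fixed in the world has none). Each returns a list of dicts, best first, with "conf" (0 to 1); they miss things now and then, are a little off and sometimes report something else, mostly with a low value. They report only what shows in the picture. A call takes as long as a camera call.
- nets.trace(camera, thing): "mask" (384x512 bool, what is visible of it) and "box" ([left, top, right, bottom] in pixels, round what is visible of it).
Readings, each from a call of its own:
- monitor.read_time(): time.
- monitor.read_qpos(): joint angles.
- monitor.read_dq(): joint speeds.
- monitor.read_joint_torque(): joint torques, N m.
- monitor.read_eef_pos(): TCP position.
- monitor.read_orientation(): TCP orientation.
- monitor.read_force(): force on the tool from outside, world axes, zero at the start.
- monitor.read_moment(): the same for the moment, N m.
- monitor.read_opening(): finger opening in m.
Only numpy, scipy, OpenCV 4.12 (cv2) and the standard library are available. Lean on these libraries where they do the work, as an engineer would, in place of code of your own. Each camera call takes 0.05 s, during which the arm holds its last target.

## Working session

There is one attempt and no reset: what is moved stays moved. The work goes in short steps, each a Python script; the robot and the scene stay as the last script left them, time stands still between calls to the robot, and variables do not carry over. Pictures are saved under pics/ and viewed, and the job is handed in when it is done.

```bash
ls; mkdir -p pics; python3 - <<'E'
from cell import *
import cv2, numpy as np
for n in ["side","top"]:
    p,d=vision.snapshot(n); cv2.imwrite(f"pics/{n}0.png",p[:,:,::-1]); np.save(f"d_{n}.npy",d)
    c=vision.get_calibration(n); print(n,c)
for t in ["drawer_left_front","drawer_right_front","thumb_tab","chest","black_tin","weight"]:
    for r in nets.trace("top",t)[:3]: print(t,r["conf"],r["box"])
print(monitor.read_time())
E
```

```text
pics
side {'fx': 421.25586097733765, 'fy': 421.25586097733765, 'cx': 258.3377688520885, 'cy': 187.82292174220825, 'extrinsics': array([[ 0.42421637,  0.75479825, -0.50031997,  1.09731655],
       [ 0.90555899, -0.35471259,  0.23268412, -0.35480762],
       [-0.00184023, -0.55177766, -0.83398922,  0.83823792],
       [ 0.        ,  0.        ,  0.        ,  1.        ]])}
top {'fx': 419.0018238637897, 'fy': 419.0018238637897, 'cx': 255.022551524096, 'cy': 180.77521782011155, 'extrinsics': array([[ 0.02159314, -0.98525866,  0.16970303,  0.48848264],
       [-0.9994955 , -0.02522846, -0.01929435, -0.10782934],
       [ 0.02329127, -0.16920079, -0.98530635,  1.01987215],
       [ 0.        ,  0.        ,  0.        ,  1.        ]])}
drawer_left_front 0.83 [267.6, 220.3, 301.7, 237.3]
drawer_right_front 0.89 [307.1, 218.3, 342.9, 243.9]
thumb_tab 0.92 [279.2, 189.0, 348.0, 219.5]
chest 0.96 [259.2, 156.9, 348.7, 245.2]
black_tin 0.55 [264.8, 156.2, 284.5, 179.6]
weight 0.71 [324.2, 157.4, 340.6, 170.7]
0.4
```

View pics/top0.png

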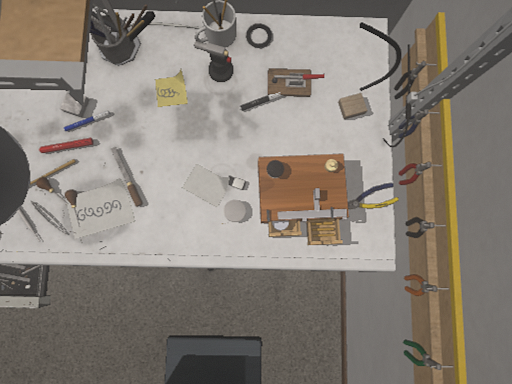

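View pics/side0.png

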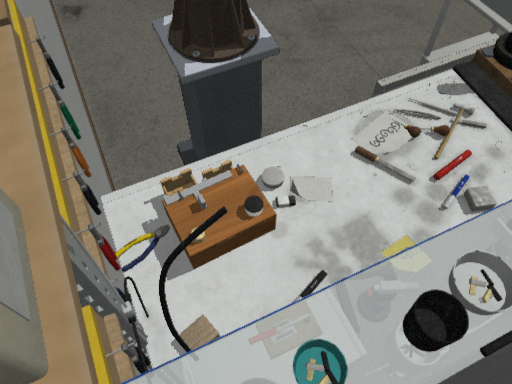

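```bash
python3 - <<'E'
import cv2
for n,(x0,y0,x1,y1) in {"top":(235,140,375,260),"side":(150,120,350,270)}.items():
    i=cv2.imread(f"pics/{n}0.png")[y0:y1,x0:x1]; cv2.imwrite(f"pics/{n}0z.png",cv2.resize(i,None,fx=4,fy=4,interpolation=cv2.INTER_CUBIC))
E
```

```text
(no output)
```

View pics/top0z.png

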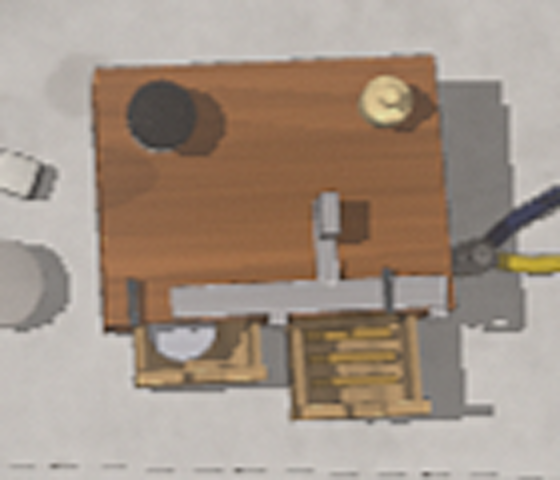

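View pics/side0z.png

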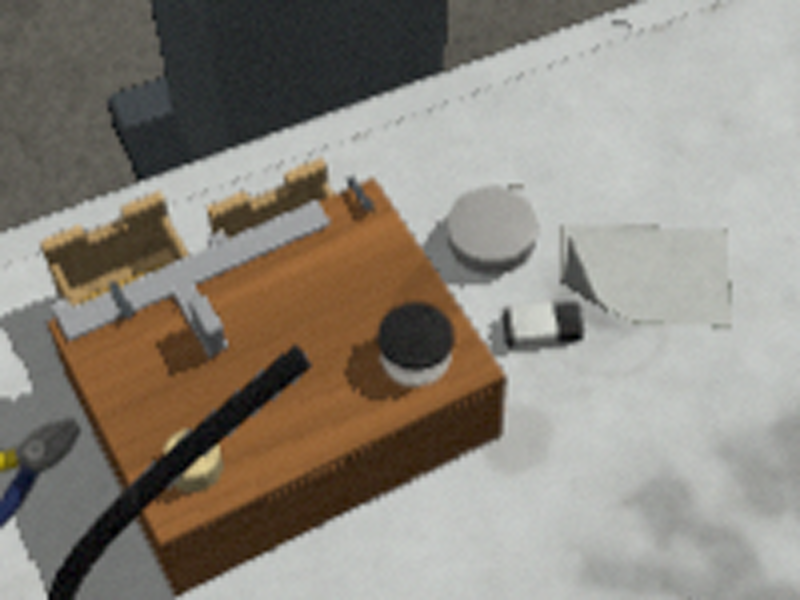

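```bash
cat > h.py <<'E'
import numpy as np, cv2
from cell import *
def at_z(n,u,v,z):
    c=vision.get_calibration(n);E=c["extrinsics"]
    r=E[:3,:3]@np.array([(u-c["cx"])/c["fx"],(v-c["cy"])/c["fy"],1]); o=E[:3,3]
    return o+r*(z-o[2])/r[2]
def cloud(n,d):
    c=vision.get_calibration(n);E=c["extrinsics"]
    v,u=np.mgrid[:384,:512]
    P=np.stack([(u-c["cx"])/c["fx"]*d,(v-c["cy"])/c["fy"]*d,d],-1)
    return P@E[:3,:3].T+E[:3,3]
E
python3 - <<'E'
from h import *
z=lambda u,v:(u/4+235-.4,v/4+140-.4)
for nm,(u,v),h in [("BL",(95,68),.068),("BR",(435,57),.068),("FL",(105,330),.068),("FR",(452,308),.068),
  ("dL l",(136,385),.06),("dL r",(265,380),.06),("dR l",(292,418),.06),("dR r",(430,410),.06),("tabTL",(316,193),.095),("tabTR",(338,193),.095),("tabBL",(316,235),.095),("tabBR",(338,235),.095),("tin",(163,115),.091),("wt",(386,100),.095)]:
    print(nm,at_z("top",*z(u,v),h).round(4))
for n in ["top","side"]:
    d=np.load(f"d_{n}.npy");P=cloud(n,d);np.save(f"P_{n}.npy",P)
P=np.load("P_top.npy");z_=P[...,2]
m=(np.abs(z_-.068)<.006); m[:150]=0;m[225:]=0;m[:,:250]=0;m[:,355:]=0
q=P[m][:,:2].astype(np.float32); print(q.shape, cv2.minAreaRect(q))
m=(z_>.085)&(z_<.105);m[:150]=0;m[225:]=0;m[:,:250]=0;m[:,355:]=0
q=P[m];print("tall",[(np.argwhere(m)[i],q[i].round(3)) for i in range(0,len(q),12)])
S=np.load("P_side.npy")
for (u,v) in [(222,212),(190,240),(165,290),(185,340)]: print("hose",S[v,u].round(3))
for (u,v) in [(395,70),(370,30),(420,100),(470,60),(440,90)]: print("top obj",P[v,u].round(3))
E
```

```text
BL [ 0.7097 -0.133   0.068 ]
BR [ 0.7217 -0.332   0.068 ]
FL [ 0.5577 -0.1417  0.068 ]
FR [ 0.5748 -0.3397  0.068 ]
dL l [ 0.5275 -0.1603  0.06  ]
dL r [ 0.532  -0.2338  0.06  ]
dR l [ 0.5109 -0.2493  0.06  ]
dR r [ 0.5171 -0.3281  0.06  ]
tabTL [ 0.6351 -0.2576  0.095 ]
tabTR [ 0.6354 -0.2699  0.095 ]
tabBL [ 0.6113 -0.2575  0.095 ]
tabBR [ 0.6116 -0.2698  0.095 ]
tin [ 0.6782 -0.1714  0.091 ]
wt [ 0.6894 -0.2974  0.095 ]
(4807, 2) ((0.640097975730896, -0.23822933435440063), (0.1554526686668396, 0.20037761330604553), 3.754812479019165)
tall [(array([159, 329]), array([ 0.704, -0.294,  0.089])), (array([160, 278]), array([ 0.697, -0.177,  0.094])), (array([161, 273]), array([ 0.695, -0.166,  0.092])), (array([161, 332]), array([ 0.697, -0.299,  0.099])), (array([162, 277]), array([ 0.693, -0.175,  0.093])), (array([162, 334]), array([ 0.695, -0.303,  0.099])), (array([163, 277]), array([ 0.69 , -0.175,  0.094])), (array([163, 333]), array([ 0.692, -0.3  ,  0.101])), (array([164, 275]), array([ 0.688, -0.17 ,  0.092])), (array([164, 329]), array([ 0.692, -0.294,  0.088])), (array([165
[... 851 characters left out ...]
, (array([173, 279]), array([ 0.668, -0.18 ,  0.091])), (array([174, 277]), array([ 0.665, -0.175,  0.09 ])), (array([175, 278]), array([ 0.663, -0.178,  0.092])), (array([188, 317]), array([ 0.634, -0.265,  0.098])), (array([190, 319]), array([ 0.63 , -0.269,  0.096])), (array([193, 316]), array([ 0.623, -0.263,  0.097])), (array([195, 318]), array([ 0.619, -0.267,  0.097])), (array([197, 318]), array([ 0.615, -0.267,  0.095]))]
hose [ 0.853 -0.288  0.41 ]
hose [ 0.854 -0.333  0.376]
hose [ 0.741 -0.402 -0.   ]
hose [ 0.861 -0.396  0.029]
top obj [ 0.854 -0.398  0.239]
top obj [ 0.847 -0.3    0.4  ]
top obj [ 0.812 -0.466  0.191]
top obj [ 0.797 -0.456  0.406]
top obj [ 0.794 -0.462  0.29 ]
```

```bash
cat >> h.py <<'E'
from scipy.spatial.transform import Rotation as Rn
T=np.radians(3.6); C=np.array([.6405,-.237]); 
ex=np.array([np.cos(T),np.sin(T)]); ey=np.array([-np.sin(T),np.cos(T)])
def W(x,y,z): # chest -> world, z = fingertip height -> TCP
    p=C+x*ex+y*ey; return [p[0],p[1],z+.025]
def quat(s):
    y=np.array([*(s*ey),0]); z=np.array([0,0,-1.]); x=np.cross(y,z)
    q=Rn.from_matrix(np.stack([x,y,z],1)).as_quat(); return [q[3],q[0],q[1],q[2]]
def chest(p):
    d=np.array(p[:2])-C; return np.array([d@ex,d@ey,p[2]-.025])
E
python3 - <<'E'
from h import *
print(monitor.read_orientation())
for s in (1,-1):
    for p in [(-.16,.046,.12),(-.16,.046,.028),(-.17,-.046,.028),(-.02,-.07,.08)]:
        q=planner.inverse_kinematics(W(*p),quat(s)); print(s,p,None if q is None else np.round(q,2))
for n in("top","side"):
    P=np.load(f"P_{n}.npy").reshape(-1,3); r=np.hypot(P[:,0],P[:,1]);a=np.arctan2(P[:,1],P[:,0])
    m=(P[:,2]>.12)&(r<.85)&(r>.3)&(a<1.1)&(a>-.65)&np.isfinite(r)
    q=P[m]; print(n,len(q)); 
    if len(q): print(q[::max(1,len(q)//12)].round(2))
for t in ["drawer_left_front","drawer_right_front","thumb_tab"]:
    for r in nets.trace("top",t)[:1]:
        P=np.load("P_top.npy"); m=r["mask"]; q=P[m]; print(t,[ (k,np.round([chest(x)[0]*1e3 for x in q[(q[:,2]>lo)]][::1],0).min() if (q[:,2]>lo).any() else None) for k,lo in (("55",.052),)])
E
```

```text
[-2.51394228e-05  1.30030318e-01  9.91510012e-01 -1.10084287e-04]
1 (-0.16, 0.046, 0.12) [-0.46  0.45  2.   -0.    0.69 -2.09]
1 (-0.16, 0.046, 0.028) [-0.46  0.6   2.05 -0.    0.48 -2.09]
1 (-0.17, -0.046, 0.028) [-0.61  0.64  1.96 -0.    0.54 -2.24]
1 (-0.02, -0.07, 0.08) [-0.5   0.7   1.6  -0.    0.84 -2.14]
-1 (-0.16, 0.046, 0.12) [-0.46  0.45  2.   -0.    0.69  1.05]
-1 (-0.16, 0.046, 0.028) [-0.46  0.6   2.05 -0.    0.48  1.05]
-1 (-0.17, -0.046, 0.028) [-0.61  0.64  1.96 -0.    0.54  0.9 ]
-1 (-0.02, -0.07, 0.08) [-0.5   0.7   1.6  -0.    0.84  1.01]
top 12260
[[ 0.75  0.16  0.6 ]
 [ 0.75  0.09  0.59]
 [ 0.74  0.1   0.59]
 [ 0.72  0.1   0.59]
 [ 0.71  0.08  0.59]
 [ 0.69  0.15  0.59]
 [ 0.68  0.11  0.59]
 [ 0.66  0.13  0.62]
 [ 0.49 -0.11  1.02]
 [ 0.61  0.19  0.47]
 [ 0.67 -0.48  0.17]
 [ 0.56  0.19  0.51]
 [ 0.49 -0.11  1.02]]
side 1083
[[ 0.78  0.09  0.54]
 [ 0.79  0.09  0.54]
 [ 0.81  0.09  0.55]
 [ 0.82  0.09  0.55]
 [ 0.83  0.09  0.54]
 [ 0.67 -0.46  0.21]
 [ 0.67 -0.47  0.2 ]
 [ 0.67 -0.47  0.19]
 [ 0.66 -0.49  0.17]
 [ 0.68 -0.47  0.17]
 [ 0.68 -0.47  0.15]
 [ 0.69 -0.48  0.17]
 [ 0.69 -0.47  0.12]]
drawer_left_front [('55', np.float64(-144.0))]
drawer_right_front [('55', np.float64(-144.0))]
thumb_tab [('55', np.float64(-144.0))]
```

```bash
python3 - <<'E'
from h import *
for n in("top","side"):
    P=np.load(f"P_{n}.npy"); z=P[...,2]; d=np.load(f"d_{n}.npy")
    m=(z>.12)&(z<.95)&(d>0)
    N,lab,st,c=cv2.connectedComponentsWithStats(m.astype(np.uint8))
    for i in range(1,N):
        if st[i,4]<40: continue
        q=P[lab==i]; print(n,st[i,:4],len(q),q.min(0).round(2),q.max(0).round(2))
    v=cv2.applyColorMap(np.clip(z*300,0,255).astype(np.uint8),cv2.COLORMAP_JET); cv2.imwrite(f"pics/h_{n}.png",v)
E
```

```text
top [  0   0 135 106] 8739 [0.65 0.07 0.12] [1.03 0.26 0.62]
top [399   0 113 384] 35373 [ 0.25 -0.51  0.12] [ 1.09 -0.44  0.52]
top [134   4  22  27] 251 [0.99 0.11 0.12] [1.02 0.16 0.18]
top [360  22  42  62] 462 [ 0.84 -0.41  0.12] [ 0.88 -0.28  0.41]
top [214  46  12   8] 50 [ 0.94 -0.05  0.12] [ 0.96 -0.02  0.13]
top [  0 126  31 100] 2183 [0.52 0.18 0.44] [0.65 0.22 0.53]
side [  0   0 512 384] 69709 [-0.21 -0.51  0.12] [1.12 0.05 0.71]
side [180   0  60  19] 765 [-0.01 -0.1   0.12] [0.1  0.07 0.17]
side [481   0  31  24] 394 [0.78 0.09 0.54] [0.83 0.09 0.56]
side [159 206  69 136] 1090 [ 0.85 -0.41  0.12] [ 0.89 -0.28  0.41]
```

View pics/h_top.png

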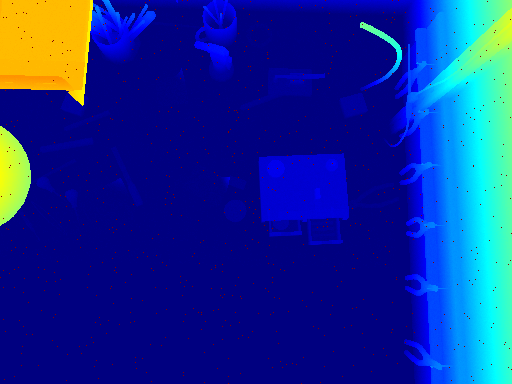

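View pics/h_side.png

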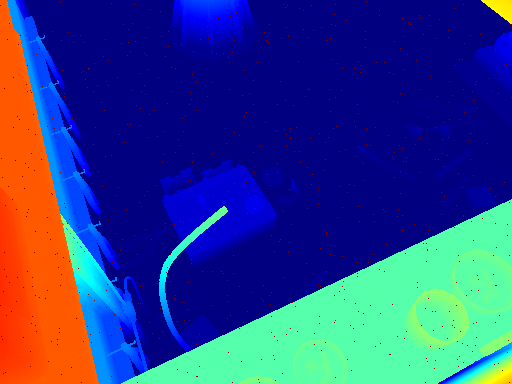

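```bash
python3 - <<'E'
from h import *
grip(0.0,20)
p=np.array(monitor.read_eef_pos()); u=p[:2]/np.hypot(*p[:2])
print(ctrl.move_l([*(u*.455),.25],v=.2,max_force=15), monitor.read_force())
q=np.array(monitor.read_qpos()); print(q.round(3))
qt=planner.inverse_kinematics(W(-.165,.046,.12),quat(-1))
a=q.copy(); a[0]=-.35; a[5]=qt[5]+.11; 
ctrl.movej(list(a)); print(monitor.read_eef_pos(),monitor.read_opening(),monitor.read_time())
ctrl.reach(W(-.165,.046,.12),quat(-1)); print(monitor.read_eef_pos(),monitor.read_time(),monitor.read_force())
p,d=vision.snapshot("top"); cv2.imwrite("pics/top1.png",p[:,:,::-1]);p,d=vision.snapshot("side"); cv2.imwrite("pics/side1.png",p[:,:,::-1])
E
```

```text
False [ 0.02451011 -0.15119084  0.32481754]
[ 1.243  0.216  2.03  -0.     0.894 -0.067]
[ 0.43809835 -0.12700315  0.25020315] 4.77541391298822e-05 4.7667
[ 0.47260772 -0.20068904  0.14522897] 5.3583 [ 0.46479012 -0.02898166  0.29715058]
```

View pics/side1.png

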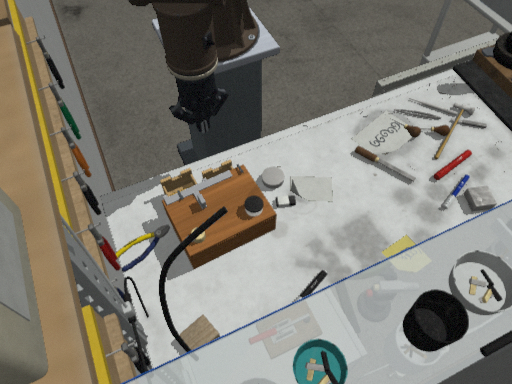

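View pics/top1.png

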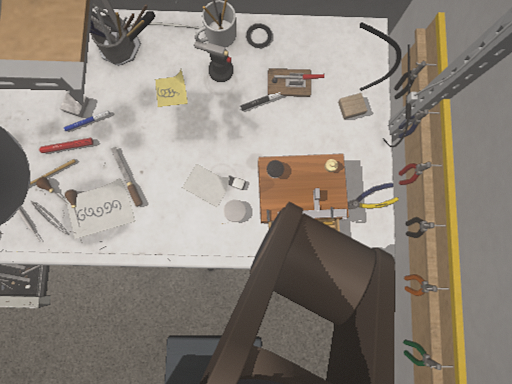

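```bash
python3 - <<'E'
from h import *
Q=quat(-1)
print(ctrl.move_l(W(-.160,.046,.028),v=.12,max_force=10))
r=ctrl.move_l(W(-.070,.046,.028),v=.04,max_force=10); print("L",r,chest(monitor.read_eef_pos()).round(4),monitor.read_force(),monitor.read_time())
E
```

```text
False
L True [-0.0861  0.0464  0.0275] [-0.78813526  0.08584166 -0.01168333] 8.025
```

```bash
python3 - <<'E'
from h import *
Q=quat(-1)
r=ctrl.move_l(W(-.070,.046,.028),v=.02,max_force=15); print("L",r,chest(monitor.read_eef_pos()).round(4),monitor.read_force())
ctrl.move_l(W(-.155,.046,.028),v=.15)
ctrl.move_l(W(-.165,-.046,.028),v=.15,max_force=10)
r=ctrl.move_l(W(-.070,-.046,.028),v=.04,max_force=10); print("R",r,chest(monitor.read_eef_pos()).round(4))
r=ctrl.move_l(W(-.070,-.046,.028),v=.02,max_force=15); print("R",r,chest(monitor.read_eef_pos()).round(4),monitor.read_force())
ctrl.move_l(W(-.155,-.046,.028),v=.15)
ctrl.move_l(W(-.165,-.046,.13),v=.15)
a=np.array(monitor.read_qpos()); a[0]+=.7; ctrl.movej(list(a))
p,d=vision.snapshot("top"); cv2.imwrite("pics/top2.png",cv2.resize(p[140:260,235:375,::-1],None,fx=4,fy=4,interpolation=cv2.INTER_CUBIC)); np.save("P_top2.npy",cloud("top",d))
p,d=vision.snapshot("side"); cv2.imwrite("pics/side2.png",cv2.resize(p[120:270,150:350,::-1],None,fx=4,fy=4,interpolation=cv2.INTER_CUBIC))
print(monitor.read_time())
E
```

```text
L True [-0.0862  0.047   0.0269] [-0.42284249 -0.48953721  0.38955192]
R True [-0.0857 -0.0455  0.0275]
R True [-0.0858 -0.045   0.0268] [0.29063466 0.37271162 0.38380626]
14.7833
```

View pics/top2.png

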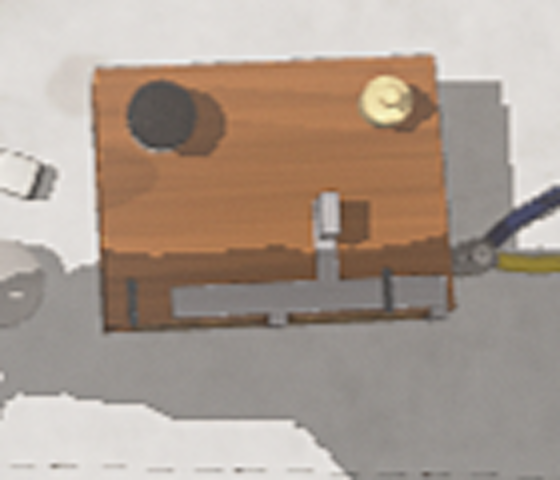

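View pics/side2.png

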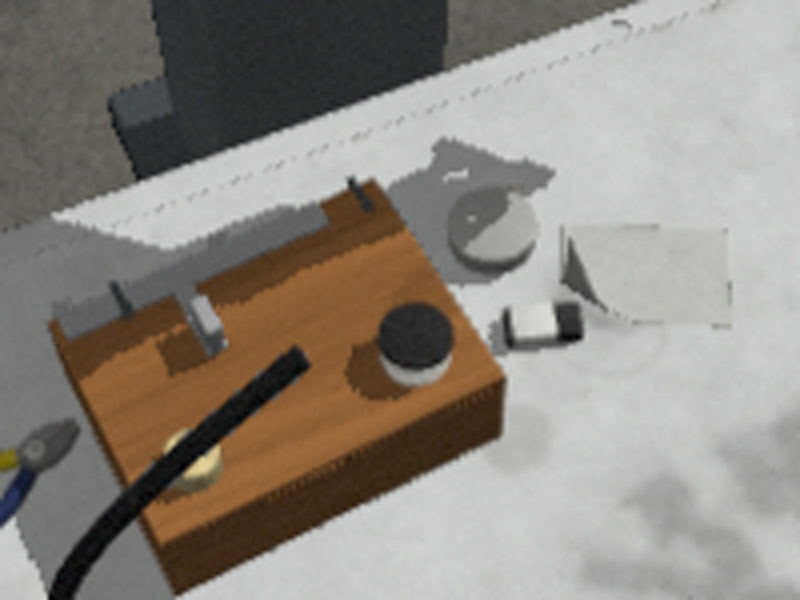

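```bash
python3 - <<'E'
from h import *
Q=quat(-1)
ctrl.reach(W(-.14,-.068,.15),Q)
ctrl.move_l(W(-.02,-.068,.14),v=.15)
print(ctrl.move_l(W(-.02,-.068,.080),v=.1,max_force=8))
r=ctrl.move_l(W(-.02,-.010,.080),v=.03,max_force=10); print("T",r,chest(monitor.read_eef_pos()).round(4))
r=ctrl.move_l(W(-.02,-.005,.080),v=.02,max_force=15); print("T",r,chest(monitor.read_eef_pos()).round(4),monitor.read_force(),monitor.read_time())
E
```

```text
False
T True [-0.0201 -0.022   0.0799]
T True [-0.02   -0.022   0.0799] [-0.6027925  -5.24216991  2.46867605] 19.7
```

Contact stopped at y = -22 mm, as the end stop predicts (-21.5 mm). I'll retract and check.

```bash
python3 - <<'E'
from h import *
Q=quat(-1)
ctrl.move_l(W(-.02,-.040,.080),v=.1)
ctrl.move_l(W(-.02,-.045,.15),v=.15)
ctrl.move_l(W(-.15,-.045,.15),v=.2)
a=np.array(monitor.read_qpos()); a[0]+=.7; ctrl.movej(list(a)); 
p,d=vision.snapshot("top"); cv2.imwrite("pics/top3.png",cv2.resize(p[140:260,235:375,::-1],None,fx=4,fy=4,interpolation=cv2.INTER_CUBIC)); P=cloud("top",d)
for r in nets.trace("top","thumb_tab")[:1]:
    q=P[r["mask"]]; q=q[(q[:,2]>.088)&(q[:,2]<.11)]; print("tab chest",[chest(x).round(3) for x in [np.median(q,0)]])
p,d=vision.snapshot("side"); cv2.imwrite("pics/side3.png",cv2.resize(p[120:270,150:350,::-1],None,fx=4,fy=4,interpolation=cv2.INTER_CUBIC))
P0=np.load("P_top.npy");m=(P0[...,2]>.088)&(P0[...,2]<.11);m[:185]=0;m[225:]=0;m[:,:300]=0;m[:,340:]=0
print("tab before",chest(np.median(P0[m],0)).round(3),monitor.read_time())
E
```

```text
tab chest [array([-0.02 , -0.002,  0.071])]
tab before [-0.019 -0.027  0.071] 23.0583
```

View pics/top3.png

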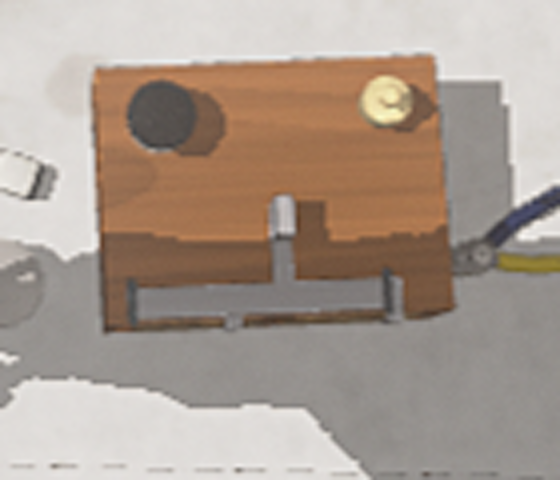

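View pics/side3.png

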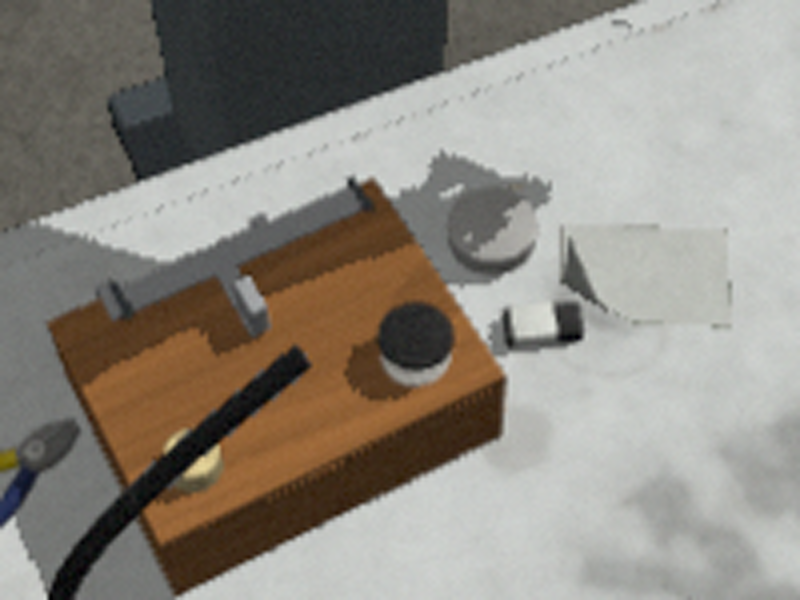

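```bash
python3 - <<'E'
from h import *
print(monitor.read_force(),monitor.read_time()); finish_job()
E
```

```text
[ 0.5325046  -0.57038637 -0.65985492] 23.0583
the job is handed in; nothing more can be done
```

The chest is locked. With the fingers shut, I pushed the left drawer home, then the right. After checking both in the pictures, I pushed the lock strip by its thumb tab to the left end stop. I handed the job in at about 23 s with the arm clear of everything.

- **Drawers:** each stopped dead on a second push that tripped at 15 N. The fingertips were then where a flush front should be, and both cameras show the fronts flush.
- **Lock strip:** it also stopped dead on a second 15 N push. The tab then measured at chest y = -2 mm, which is the locked position, and the teeth stand before both fronts.
- **Other things:** the black tin, weight, grey tin, rubber and cutters look unmoved in the before and after pictures.
- **One disagreement:** the pictures show the strip moved about 25–26 mm, not the full 28 mm. It first measured at -27 mm instead of -30 mm, so it either started slightly off unlocked or this is camera error. The end position and the hard stop both point to it being fully locked.

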